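Stand the fallen edge trimmer up and draw its battery

ROBOT

A 6-joint arm with a two-finger parallel gripper is mounted at the origin on the work surface. World frame = base frame: x ahead of the robot, y to its left, z up, the work surface at z = 0. Lengths are in m, angles in rad, forces in N, time in s.
With the tool pointing down it reaches from about 0.35 to 0.925 m from the base axis. Payload 6.4 kg.
Tool frame: the origin (TCP) lies at the very end of the fingers, on their centre line; the grasp point (between the pads) lies 19 mm behind it; z points along the fingers, x is the direction in which the jaws open and shut, and the axes are right-handed (so a half turn about z gives the same grasp; the last joint's range is limited). The gripper opens to 94 mm and grips with 3 to 60 N. Pads are 16 mm wide; open, the fingers measure 119 mm over their backs; the gripper's body (75 mm by 177 mm) begins 78 mm behind the grasp point.
Start: joints at [1.067, 0.245, 1.558, -0, 1.339, -0.174], TCP at [0.211, 0.615, 0.205] pointing down, gripper open.
Joint ranges: [-3.13, 3.13], [-1.02, 2.26], [0.13, 2.54], [-0.95, 4.09], [0.21, 2.88], [-2.74, 2.74]. Speed limits (rad/s): [2.57, 2.57, 3.14, 3.14, 3.14, 3.14].

INTERFACE

Orientations are given as a unit quaternion [x, y, z, w].
In Python, from plant import read_state, eyes, manip gives the robot as it stands.
- The arm moves only by the tool step_arm, never from a script. Its argument "plan" is a list of rows, each an object with "claw": the opening, from -1 (shut) to 1 (fully open); "translation": the shift along the tool's x, y, z in mm, a list of three; "roll": the turn about the tool's z in degrees. A call has 1 to 8 rows; each row is the pose to reach, as a shift and turn from the pose commanded when the call began, along the tool's axes at that moment; what a row does not reach only later rows make up. A row lasts 1/12 s, in which the tool goes at most 41.7 mm and 7.16 degrees, less where a joint would pass 70% of its speed; a pose out of reach is approached as far as the arm can. A call with a gripper value outside its range is refused whole. The fingers move at their own pace and stop on an object; "grip_force" is the grip in N (left out, the last holds). Time passes only in rows, so rows that repeat a pose let the fingers close. It gives the time, the measured TCP pose, the force and the opening at its end, in the units of the state.
- read_state(): the state, without advancing time (a new reading comes with each control period).
- eyes.get_image(name): name is "side" or "top"; returns (picture, depth): 384x512x3 uint8, red, green, blue; 384x512 float32, m along the optical axis (not along the pixel's ray), 0 where there is no reading.
- eyes.camera_info(name): a dict with "fovy" (degrees; the focal length in pixels is half the picture's height over the tangent of half this angle, whatever the lens; pixels are square), "cx", "cy" (the principal point, pixels), "origin" and "rotation" of the camera in the world. Camera axes: x right, y down, z forward; pixel columns grow to the right and rows downward; lengths in m; the calibration is good to about 2 mm. A picture is of the moment at which its call begins. camera_info takes no time and is no camera call.
- manip.sign_off(): hands the job in, once; it reports no verdict.
The state is a dict: "time_s": time; "q": joint angles; "joint_velocities": joint speeds; "joint_torque": joint torques, N m; "ee_pos": TCP position; "ee_rot": TCP orientation; "contact_force": force on the tool from outside, world axes, zero at the start; "torque": the same for the moment, N m; "finger_gap": opening from 0.0 (shut) to 1.0 (fully open).
Only numpy, scipy, OpenCV 4.12 (cv2) and the standard library are available. Lean on these libraries where they do the work, as an engineer would, in place of code of your own. Each camera call takes 0.05 s, during which the arm holds its last target. There are 200 camera calls.

TASK

The cordless edge trimmer has been knocked over on the bench. Stand it back up on its base plate with the battery pack still in, then pinch the two catches on the sides of the pack together and draw the pack up out of the trimmer. Finish still holding the pack by its pinched catches, in the air with its stem several centimetres higher than the top of the trimmer; leave the trimmer standing on the bench and the other things on the bench where they are.

Things in the scene. Friction and masses are not known exactly. Their poses are not given: they have to be found in the camera images.
- trimmer: Cordless palm edge trimmer, loose, about 0.62 kg without its pack, 188 mm tall with it; starts lying on its +x side, y level, z almost level. Origin: centre of the underside of its base plate; +z runs from base to pack (straight up when it stands). Alloy base plate 72 (x) by 84 (y) by 6 mm, then a round alloy sleeve, diameter 62, to z=62. Centre of mass with pack 90 mm up.
- housing (a point): Point on the trimmer's axis, 88 mm above the base underside, in the round dark teal motor housing: diameter 54 mm, z=62 to 112, smooth, can be gripped across its y. Below it, at z=46, a clamp screw with a small knob stands out to x=-42 mm, within y +-40. Axes as the trimmer's.
- head_top (a point): Centre of the top of the trimmer's dark grey head, 146 mm above the base underside. The head is 60 by 60 mm, z=112 to 146, with flat sides (it can also be gripped across y) and the pack's socket in its top. The pack's two catches are on the +y and -y sides.
- pack: Black battery pack, about 0.19 kg, latched in the trimmer's head, axes as the trimmer's. Origin: centre of the underside of its stem, 112 mm up the trimmer's axis when seated. Stem 32 by 32 by 34 mm, in the socket; above the head 48 (x) by 41 (y), up to 76 mm from the origin. Hooks hold it until both catches are pinched; then it slides out along +z, free after 34 mm.
- pack_grip (a point): Point on the pack's axis half-way between its two catches, 58 mm from its origin, 24 mm above the head's top, 170 mm above the bench when the trimmer stands. The catches are ribbed dark grey paddles on the pack's +y and -y sides, 20 wide (x) by 32 high (+-16 mm about this point), outer faces 57 mm apart free, 45 mm fully pinched. Let go, they spring out.
- catch_a (a joint): Catch on the pack's +y side: 0 free, 0.006 m fully pushed in (towards the pack's axis). Spring: 4 N to start, 8 N fully in. It clears the rim beyond about 0.004.
- catch_b (a joint): The same catch on the pack's -y side.
- glue_bottle: Bystander: cream glue bottle standing, diameter 60, 172 mm tall with a cone spout; origin under its centre. Leave alone.
- jar: Bystander: lidded jar standing, diameter 68, 85 mm tall; origin under its centre. Leave alone.
- hammer: Bystander: hammer lying flat, 240 mm long; origin under the middle. Leave alone.
- charger: Fixed battery charger, 110 (x) by 80 (y), 60 mm high, with an empty socket; origin under its centre. Not needed.
Not all that is in view belongs to the job. What is shaped like the pack but pink or red is not meant.

How it is judged:
By the outcome, as a careful person would: the job done as asked, in the order asked, and still so for the second after the job is handed in, while the arm keeps its last pose, push and grip.
It also fails if it takes over 48 s, if anything falls off the work surface, if the arm or the gripper's body presses on something with over 40 N, if the wrist force passes 120 N, or if a joint passes its speed limit or range.

## Working session

There is one attempt and no reset: what is moved stays moved. The work goes in short steps, Python scripts to look and compute and a tool call to move; the robot and the scene stay as the last step left them, time stands still between calls to the robot, and variables do not carry over. Pictures are saved under pics/ and viewed, about 8 in all and at most 12, crops included, and the job is handed in when it is done.

Besides the shell and the picture viewer there is one more tool, called after "Emit:" in YAML: its name, and indented under it one key for each argument. step_arm: Moves the arm, as the interface text tells. Its arguments: {"type":"object","properties":{"plan":{"type":"array"},"grip_force":{"type":"number"}},"required":["plan"]}

```bash
ls; mkdir -p pics; cat > h.py <<'E'
import numpy as np, cv2, math
from plant import read_state, eyes, manip
from scipy.spatial.transform import Rotation as R
def shot(n,save):
    im,d=eyes.get_image(n); cv2.imwrite(f'pics/{save}.png',im[:,:,::-1]); np.savez(f'pics/{save}.npz',im=im,d=d); return im,d
def cloud(n,d):
    c=eyes.camera_info(n); f=192/math.tan(math.radians(c['fovy'])/2)
    v,u=np.mgrid[:384,:512]; p=np.stack([(u-c['cx'])/f*d,(v-c['cy'])/f*d,d],-1)
    return p@np.array(c['rotation']).T+np.array(c['origin'])
E
python3 - <<'E'
from h import *
for n in('side','top'):
    print(eyes.camera_info(n)); shot(n,n+'0')
print(read_state())
a=[cv2.imread(f'pics/{n}0.png') for n in('side','top')]
E
```

```text
pics
{'fovy': 48.78645084506842, 'cx': 258.5803669553829, 'cy': 187.43250872615337, 'origin': array([ 0.20230426, -0.78426271,  0.77867267]), 'rotation': array([ 0.89180687, -0.18146586,  0.07821624, -0.40698018])}
{'fovy': 55.1692041990687, 'cx': 251.4539980123886, 'cy': 188.8680086960989, 'origin': array([ 0.3889154, -0.01219  ,  1.0197424]), 'rotation': array([-0.69487601,  0.71681345, -0.03695073,  0.04427691])}
{'time_s': 0.1, 'q': array([ 1.06687472e+00,  2.45734800e-01,  1.55885243e+00, -1.28832277e-05,
        1.33872386e+00, -1.74051051e-01]), 'joint_velocities': array([-0.00049156, -0.00198503, -0.00339415, -0.00162583,  0.00342475,
        0.00016455]), 'joint_torque': array([ 8.88441737e-04, -4.16909194e+01, -3.15528166e+01,  6.86861551e-02,
        3.09621252e-02, -5.68317114e-05]), 'ee_pos': array([0.21025494, 0.61449232, 0.20448293]), 'ee_rot': array([ 8.13608251e-01,  5.81412827e-01, -7.72308269e-04,  3.76604120e-04]), 'contact_force': array([-0.79412922,  0.11762071, -0.071918  ]), 'torque': array([ 0.00028187, -0.05972867, -0.0264706 ]), 'finger_gap': 1.0025609551847787}
```

Rotation is a quaternion.

```bash
sed -i "s/np.array(c\['rotation'\]).T/R.from_quat(c['rotation']).as_matrix().T/" h.py
```

```text
(no output)
```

View pics/side0.png

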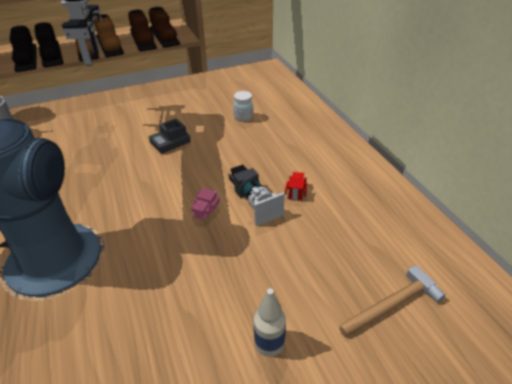

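View pics/top0.png

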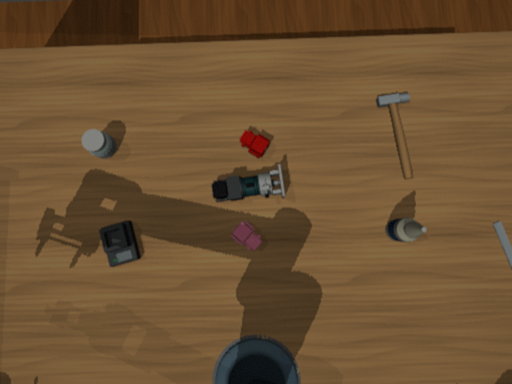

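The side view shows the trimmer at (255,195), with its base plate at (268,208) and pack at (240,175). The top view shows it with the pack at (220,189) and base plate at (281,182). The red and pink decoys sit beside it at (255,143) and (247,236). Next I'll measure it.

```bash
python3 - <<'E'
from h import *
P=[]
for n,(u0,u1,v0,v1) in {'top':(205,292,160,208),'side':(225,290,160,228)}.items():
    z=np.load(f'pics/{n}0.npz'); p=cloud(n,z['d'])
    print(n,'bench z', np.median(p[280:300,300:340,2]) if n=='side' else np.median(p[150:200,300:340,2]))
    q=p[v0:v1,u0:u1].reshape(-1,3); q=q[(q[:,2]>.012)]; 
    print(n,len(q),q.min(0),q.max(0))
    P.append(q)
    crop=z['im'][v0:v1,u0:u1,::-1]; cv2.imwrite(f'pics/c_{n}.png',cv2.resize(crop,None,fx=8,fy=8,interpolation=cv2.INTER_CUBIC))
    r=cv2.minAreaRect(q[:,:2].astype(np.float32)); print(r, cv2.boxPoints(r))
a=cv2.imread('pics/c_top.png');b=cv2.imread('pics/c_side.png')
c=np.zeros((max(a.shape[0],b.shape[0]),a.shape[1]+b.shape[1],3),np.uint8);c[:a.shape[0],:a.shape[1]]=a;c[:b.shape[0],a.shape[1]:]=b
cv2.imwrite('pics/c.png',cv2.resize(c,None,fx=.64,fy=.64))
np.save('pics/top_pts.npy',P[0]);np.save('pics/side_pts.npy',P[1])
E
```

```text
top bench z -0.0002348462418074737
top 1559 [ 0.3889154  -0.08959243  0.0120421 ] [0.56218254 0.10416595 1.0197424 ]
((0.46734926104545593, -0.00040587782859802246), (0.15851783752441406, 0.1910581737756729), 10.682113647460938) [[ 0.37175658  0.07877634]
 [ 0.4071711  -0.10897093]
 [ 0.5629419  -0.07958809]
 [ 0.52752745  0.10815918]]
side bench z -0.0010085564753432585
side 1664 [ 0.20230426 -0.78426271  0.01212228] [0.62546084 0.10262513 0.77867267]
((0.4204198718070984, -0.36033767461776733), (0.9385253190994263, 0.16827820241451263), 72.93867492675781) [[ 0.20230427 -0.78426266]
 [ 0.36317673 -0.8336347 ]
 [ 0.6385355   0.06358731]
 [ 0.477663    0.11295933]]
```

View pics/c.png

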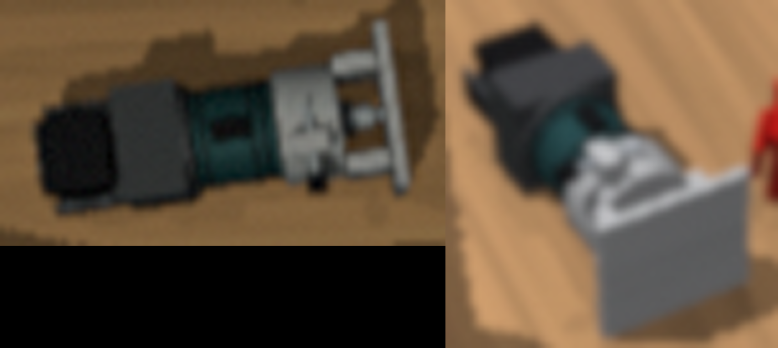

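The crops show the trimmer lying with its pack at left, followed by the grey head, teal housing, sleeve and base plate at right. I'll fit the axis after dropping the zero-depth pixels.

```bash
python3 - <<'E'
from h import *
q=np.vstack([np.load(f'pics/{n}_pts.npy') for n in('top','side')])
q=q[(q[:,2]<.1)&(q[:,2]>.012)&(abs(q[:,0]-.48)<.09)&(abs(q[:,1])<.13)]
# exclude red neighbour points
T=np.load('pics/top_pts.npy');T=T[(T[:,2]<.1)]
for nm,w in(('top',T),('both',q)):
    r=cv2.minAreaRect(w[:,:2].astype(np.float32)); print(nm,len(w),r,cv2.boxPoints(r).round(4).tolist())
# slices along y (top)
c=T[:,:2].mean(0)
for it in range(1):
    th=math.radians(83) 
for lo in np.arange(-.1,.11,.01):
    s=T[(T[:,1]>=lo)&(T[:,1]<lo+.01)]
    if len(s)>3: print(round(lo+.005,3),len(s),s[:,0].min().round(4),s[:,0].max().round(4),'mid',((s[:,0].min()+s[:,0].max())/2).round(4),'z95',np.percentile(s[:,2],[5,50,95]).round(4))
E
```

```text
top 1543 ((0.5102056860923767, 0.008803695440292358), (0.08378786593675613, 0.18839484453201294), 6.626584053039551) [[0.4577000141143799, 0.09749999642372131], [0.4794999957084656, -0.08959999680519104], [0.5626999735832214, -0.07989999651908875], [0.5408999919891357, 0.10719999670982361]]
both 3122 ((0.508675217628479, 0.007716968655586243), (0.08637238293886185, 0.19200049340724945), 6.854124069213867) [[0.4542999863624573, 0.09790000319480896], [0.4772999882698059, -0.09279999881982803], [0.5630000233650208, -0.08240000158548355], [0.5400999784469604, 0.10819999873638153]]
-0.085 68 0.4791 0.5586 mid 0.5189 z95 [0.0243 0.0717 0.0746]
-0.075 82 0.4884 0.5622 mid 0.5253 z95 [0.0309 0.0583 0.0722]
-0.065 58 0.4877 0.5486 mid 0.5182 z95 [0.0245 0.0499 0.0593]
-0.055 82 0.4868 0.5488 mid 0.5178 z95 [0.039  0.0569 0.0659]
-0.045 89 0.4765 0.5462 mid 0.5114 z95 [0.0508 0.0657 0.0766]
-0.035 89 0.476 0.5434 mid 0.5097 z95 [0.045  0.063  0.0757]
-0.025 83 0.485 0.5439 mid 0.5144 z95 [0.0407 0.0581 0.0642]
-0.015 81 0.4867 0.5397 mid 0.5132 z95 [0.0398 0.0563 0.0617]
-0.005 74 0.4856 0.5402 mid 0.5129 z95 [0.0399 0.0549 0.0653]
0.005 75 0.4848 0.538 mid 0.5114 z95 [0.0385 0.0549 0.0638]
0.015 74 0.4791 0.5344 mid 0.5068 z95 [0.0375 0.0546 0.0604]
0.025 90 0.4791 0.5383 mid 0.5087 z95 [0.0402 0.059  0.0629]
0.035 98 0.4778 0.5383 mid 0.5081 z95 [0.0444 0.0607 0.063 ]
0.045 89 0.4768 0.5361 mid 0.5065 z95 [0.0541 0.0603 0.0629]
0.055 86 0.4759 0.5362 mid 0.5061 z95 [0.0401 0.0598 0.0616]
0.065 81 0.4753 0.5335 mid 0.5044 z95 [0.0292 0.0497 0.0601]
0.075 80 0.475 0.5321 mid 0.5035 z95 [0.0299 0.0509 0.0543]
0.085 76 0.4729 0.5323 mid 0.5026 z95 [0.015  0.0492 0.0523]
0.095 75 0.4733 0.5301 mid 0.5017 z95 [0.0316 0.0489 0.0523]
0.105 13 0.4937 0.5207 mid 0.5072 z95 [0.0447 0.0481 0.0503]
```

```bash
cat >> h.py <<'E'
D=np.array([-.110,.994]); B=np.array([.5205,-.0847])   # axis dir, base underside centre (lying)
def go(x,y,z,yaw=6.3):
    s=read_state(); r=R.from_quat(s['ee_rot']); X=r.as_matrix()[:,0]
    t=r.inv().apply(np.array([x,y,z])-s['ee_pos'])*1000
    print('t',s['time_s'].__round__(2),'pos',s['ee_pos'].round(4),'trans',t.round(1),'roll',round((math.degrees(math.atan2(X[1],X[0]))-yaw+90)%180-90,2),'F',s['contact_force'].round(1),'gap',round(s['finger_gap']*94,1), 'tilt',r.as_matrix()[:,2].round(3))
def arc(th,zg=.128,hx=.036):
    t=math.radians(th); s=zg*math.cos(t)-hx*math.sin(t); h=zg*math.sin(t)+hx*math.cos(t); return np.r_[B+D*s,h-.019]
E
python3 -c "
from h import *
print(arc(-2.7),arc(90)); go(.5064,.0425,.12)"
```

```text
[0.50624909 0.04407641 0.01093041] [ 0.52446  -0.120484  0.109   ]
t 0.1 pos [0.2103 0.6145 0.2045] trans [-445.1  465.5   85.1] roll 64.8 F [-0.8  0.1 -0.1] gap 94.2 tilt [-0.001 -0.002 -1.   ]
```

Emit:
step_arm:
  plan:
    - {"claw": 1, "translation": [-28, 29, 0], "roll": 4}
    - {"claw": 1, "translation": [-56, 58, 0], "roll": 8}
    - {"claw": 1, "translation": [-84, 87, 0], "roll": 12}
    - {"claw": 1, "translation": [-112, 117, 0], "roll": 16}
    - {"claw": 1, "translation": [-140, 146, 0], "roll": 20}
    - {"claw": 1, "translation": [-168, 176, 0], "roll": 24}
    - {"claw": 1, "translation": [-196, 205, 0], "roll": 28}
    - {"claw": 1, "translation": [-224, 234, 0], "roll": 32}
  grip_force: 10

```text
time_s: 0.77
ee_pos: [0.3595, 0.3254, 0.2051]
ee_rot: [0.943, 0.333, -0.0, 0.0]
contact_force: [1.1, -0.0, -0.8]
finger_gap: 0.996
```

```bash
python3 -c "
from h import *
go(.5064,.0425,.12)"
```

```text
t 0.77 pos [0.3595 0.3254 0.2051] trans [-63.5 312.4  85.2] roll 32.63 F [ 1.1 -0.  -0.8] gap 93.6 tilt [-0. -0. -1.]
```

Emit:
step_arm:
  plan:
    - {"claw": 1, "translation": [-8, 38, 0], "roll": 4}
    - {"claw": 1, "translation": [-16, 76, 0], "roll": 8}
    - {"claw": 1, "translation": [-24, 115, 0], "roll": 12}
    - {"claw": 1, "translation": [-32, 154, 10], "roll": 16}
    - {"claw": 1, "translation": [-40, 193, 25], "roll": 20}
    - {"claw": 1, "translation": [-48, 232, 45], "roll": 25}
    - {"claw": 1, "translation": [-56, 272, 65], "roll": 30}
    - {"claw": 1, "translation": [-63, 310, 85], "roll": 32.5}

```text
time_s: 1.43
ee_pos: [0.5024, 0.0524, 0.1239]
ee_rot: [0.998, 0.056, 0.0, 0.0]
contact_force: [-0.0, -0.3, 0.6]
finger_gap: 1.001
```

```bash
python3 -c "
from h import *
go(*arc(-2.7))"
```

```text
t 1.43 pos [0.5024 0.0524 0.1239] trans [  2.9   8.7 113. ] roll 0.07 F [-0.  -0.3  0.6] gap 94.1 tilt [ 0.  0. -1.]
```

Emit:
step_arm:
  plan:
    - {"claw": 1, "translation": [0, 0, 0], "roll": 0}
    - {"claw": 1, "translation": [0, 0, 0], "roll": 0}

```text
time_s: 1.6
ee_pos: [0.5013, 0.0529, 0.1231]
ee_rot: [0.998, 0.056, -0.002, -0.0]
contact_force: [-0.1, 0.8, 0.7]
finger_gap: 1.003
```

```bash
python3 -c "
from h import *
go(*arc(-2.7))"
```

```text
t 1.6 pos [0.5013 0.0529 0.1231] trans [  4.3   9.5 112.1] roll 0.13 F [-0.1  0.8  0.7] gap 94.3 tilt [-0.004  0.001 -1.   ]
```

Emit:
step_arm:
  plan:
    - {"claw": 1, "translation": [4, 9.5, 30], "roll": 0}
    - {"claw": 1, "translation": [4, 9.5, 60], "roll": 0}
    - {"claw": 1, "translation": [4, 9.5, 85], "roll": 0}
    - {"claw": 1, "translation": [4, 9.5, 102], "roll": 0}
    - {"claw": 1, "translation": [4, 9.5, 111], "roll": 0}
    - {"claw": 1, "translation": [4, 9.5, 111], "roll": 0}
    - {"claw": 1, "translation": [4, 9.5, 111], "roll": 0}

```text
time_s: 2.18
ee_pos: [0.5074, 0.046, 0.0145]
ee_rot: [0.998, 0.058, 0.0, 0.0]
contact_force: [-0.1, 0.2, 1.1]
finger_gap: 0.999
```

```bash
python3 - <<'E'
from h import *
go(*arc(-2.7))
im,d=shot('top','t1'); im2,d2=shot('side','s1')
a=cv2.resize(im[130:240,190:310,::-1],None,fx=3.3,fy=3.3,interpolation=cv2.INTER_CUBIC)
b=cv2.resize(im2[120:230,200:320,::-1],None,fx=3.3,fy=3.3,interpolation=cv2.INTER_CUBIC)
cv2.imwrite('pics/c1.png',np.hstack([a,b]))
E
```

```text
t 2.18 pos [0.5074 0.046  0.0145] trans [-1.4  1.8  3.6] roll 0.38 F [-0.1  0.2  1.1] gap 93.9 tilt [ 0.001 -0.    -1.   ]
```

View pics/c1.png

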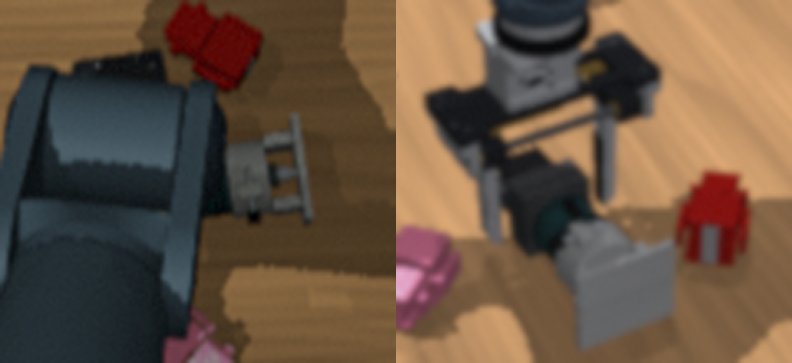

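Emit:
step_arm:
  plan:
    - {"claw": -1, "translation": [0, 0, 0], "roll": 0}
    - {"claw": -1, "translation": [0, 0, 0], "roll": 0}
    - {"claw": -1, "translation": [0, 0, 0], "roll": 0}
    - {"claw": -1, "translation": [0, 0, 0], "roll": 0}
    - {"claw": -1, "translation": [0, 0, 0], "roll": 0}
    - {"claw": -1, "translation": [0, 0, 0], "roll": 0}
  grip_force: 15

```text
time_s: 2.78
ee_pos: [0.5071, 0.0453, 0.0138]
ee_rot: [0.998, 0.057, -0.0, -0.0]
contact_force: [-0.5, 0.9, 1.2]
finger_gap: 0.635
```

```bash
python3 - <<'E'
from h import *
go(*arc(-2.7))
s=read_state(); p0=arc(-2.7)
for th in list(range(2,91,4))+[90]:
    d=arc(th)-p0; print(th, 'y',round(-1000*d[:2]@D,1),'z',round(-1000*d[2],1))
E
```

```text
t 2.78 pos [0.5071 0.0453 0.0138] trans [-0.9  1.1  2.9] roll 0.29 F [-0.5  0.9  1.2] gap 59.6 tilt [-0.  0. -1.]
2 y 2.9 z -10.5
6 y 6.0 z -19.3
10 y 9.8 z -27.7
14 y 14.1 z -36.0
18 y 18.9 z -43.9
22 y 24.4 z -51.4
26 y 30.3 z -58.5
30 y 36.7 z -65.2
34 y 43.6 z -71.5
38 y 50.9 z -77.2
42 y 58.5 z -82.5
46 y 66.5 z -87.2
50 y 74.9 z -91.3
54 y 83.5 z -94.8
58 y 92.3 z -97.7
62 y 101.3 z -100.0
66 y 110.4 z -101.6
70 y 119.6 z -102.7
74 y 128.9 z -103.0
78 y 138.2 z -102.8
82 y 147.4 z -101.8
86 y 156.6 z -100.3
90 y 165.6 z -98.1
90 y 165.6 z -98.1
```

Emit:
step_arm:
  plan:
    - {"claw": -1, "translation": [0, 3, -10.5], "roll": 0}
    - {"claw": -1, "translation": [0, 6, -19], "roll": 0}
    - {"claw": -1, "translation": [0, 10, -28], "roll": 0}
    - {"claw": -1, "translation": [0, 14, -36], "roll": 0}
    - {"claw": -1, "translation": [0, 19, -44], "roll": 0}
    - {"claw": -1, "translation": [0, 24, -51], "roll": 0}
    - {"claw": -1, "translation": [0, 30, -58.5], "roll": 0}
    - {"claw": -1, "translation": [0, 37, -65], "roll": 0}

```text
time_s: 3.45
ee_pos: [0.5113, 0.008, 0.0795]
ee_rot: [0.998, 0.058, 0.0, -0.0]
contact_force: [0.5, 1.1, -8.4]
finger_gap: 0.636
```

```bash
python3 - <<'E'
from h import *
go(*arc(30))
im,d=shot('top','t2'); im2,d2=shot('side','s2')
a=cv2.resize(im[130:240,190:310,::-1],None,fx=3.3,fy=3.3,interpolation=cv2.INTER_CUBIC)
b=cv2.resize(im2[120:230,200:320,::-1],None,fx=3.3,fy=3.3,interpolation=cv2.INTER_CUBIC)
cv2.imwrite('pics/c2.png',np.hstack([a,b]))
E
```

```text
t 3.45 pos [0.5113 0.008  0.0795] trans [-1.1  0.3  3.3] roll 0.31 F [ 0.5  1.1 -8.4] gap 59.8 tilt [ 0.  0. -1.]
```

View pics/c2.png

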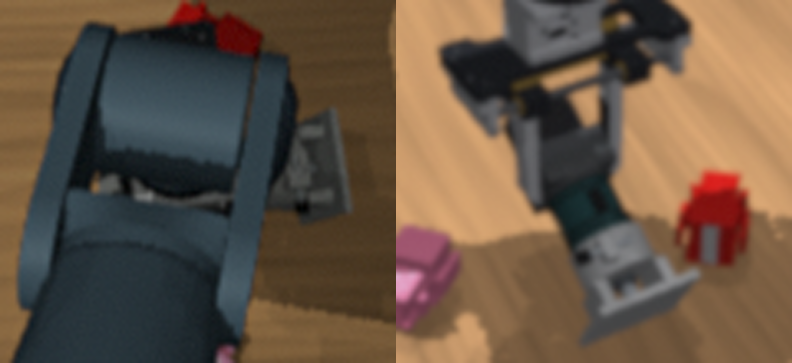

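The base plate is tilting as planned, so I'll continue along the arc.

Emit:
step_arm:
  plan:
    - {"claw": -1, "translation": [0, 7, -6], "roll": 0}
    - {"claw": -1, "translation": [0, 14, -12], "roll": 0}
    - {"claw": -1, "translation": [0, 22, -17], "roll": 0}
    - {"claw": -1, "translation": [0, 30, -22], "roll": 0}
    - {"claw": -1, "translation": [0, 38, -26], "roll": 0}
    - {"claw": -1, "translation": [0, 47, -29.5], "roll": 0}
    - {"claw": -1, "translation": [0, 56, -32.5], "roll": 0}
    - {"claw": -1, "translation": [0, 65, -35], "roll": 0}

```text
time_s: 4.22
ee_pos: [0.5189, -0.057, 0.114]
ee_rot: [0.998, 0.057, 0.0, 0.0]
contact_force: [0.4, 0.3, -8.6]
finger_gap: 0.637
```

Emit:
step_arm:
  plan:
    - {"claw": -1, "translation": [0, 9, -1.5], "roll": 0}
    - {"claw": -1, "translation": [0, 18, -2.5], "roll": 0}
    - {"claw": -1, "translation": [0, 27, -3], "roll": 0}
    - {"claw": -1, "translation": [0, 36, -3], "roll": 0}
    - {"claw": -1, "translation": [0, 45, -2], "roll": 0}
    - {"claw": -1, "translation": [0, 54, -1], "roll": 0}
    - {"claw": -1, "translation": [0, 63, 1], "roll": 0}
    - {"claw": -1, "translation": [0, 63, 1], "roll": 0}

```text
time_s: 4.88
ee_pos: [0.5261, -0.1203, 0.1123]
ee_rot: [0.998, 0.057, -0.0, 0.0]
contact_force: [-0.9, 0.1, -9.0]
finger_gap: 0.634
```

```bash
python3 - <<'E'
from h import *
go(*arc(90))
im,d=shot('top','t3'); im2,d2=shot('side','s3')
a=cv2.resize(im[130:240,210:330,::-1],None,fx=3.3,fy=3.3,interpolation=cv2.INTER_CUBIC)
b=cv2.resize(im2[120:230,220:340,::-1],None,fx=3.3,fy=3.3,interpolation=cv2.INTER_CUBIC)
cv2.imwrite('pics/c3.png',np.hstack([a,b]))
E
```

```text
t 4.88 pos [ 0.5261 -0.1203  0.1123] trans [-1.6  0.   3.3] roll 0.23 F [-0.9  0.1 -9. ] gap 59.6 tilt [-0.    -0.001 -1.   ]
```

View pics/c3.png

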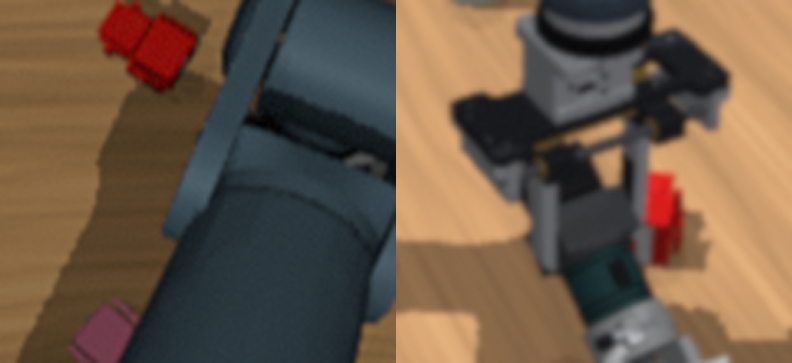

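The trimmer hangs, still tilted, held by friction in the pads. I'll measure the tilt of the base plate.

```bash
cat >> h.py <<'E'
def plane(save,box,tcp,smax=-.115,show=True):
    z=np.load(f'pics/{save}.npz'); p=cloud('side',z['d']).reshape(-1,3); g=np.r_[tcp[:2],tcp[2]+.019]
    r=p-g; al=r[:,:2]@D; ac=r[:,:2]@np.array([D[1],-D[0]]); m=(abs(ac)<.05)&(np.hypot(al,r[:,2])<.17)&(p[:,2]>.004)
    return al[m],ac[m],p[m,2]
E
python3 - <<'E'
from h import *
al,ac,h=plane('s3',0,read_state()['ee_pos'])
# occupancy in (along,height)
for hh in np.arange(.19,0,-.008):
    m=(h>=hh-.008)&(h<hh)
    if m.sum(): print(round(hh,3),m.sum(),'along',(1000*np.percentile(al[m],[0,10,50,90,100])).round(),'ac',(1000*np.percentile(ac[m],[2,98])).round())
im=cv2.imread('pics/s3.png'); cv2.imwrite('pics/c4.png',cv2.resize(im[150:260,230:350],None,fx=5,fy=5,interpolation=cv2.INTER_CUBIC))
E
```

```text
0.19 51 along [-11.  -9.  -7.   5.  11.] ac [-44.  40.]
0.182 56 along [-11. -10.  -7.   6.  10.] ac [-44.  41.]
0.174 56 along [-12.  -9.  -5.  44.  49.] ac [-44.  39.]
0.166 74 along [-10.  -8.   4.  29.  33.] ac [-44.  38.]
0.158 218 along [-10.  -7.   4.  21.  48.] ac [-43.  35.]
0.15 204 along [-20. -13.  -8.   8.  44.] ac [-43.  36.]
0.142 155 along [-27. -23. -17.  -1.  45.] ac [-43.  37.]
0.134 119 along [-41. -35. -23.  -6.  45.] ac [-43.  39.]
0.126 140 along [-51. -44. -30.  -9.   6.] ac [-43.  33.]
0.118 174 along [-87. -79. -44. -15.  35.] ac [-37.  26.]
0.11 234 along [-91. -84. -62. -30.  36.] ac [-41.  17.]
0.102 133 along [-88. -84. -63. -23.  28.] ac [-32.  21.]
0.094 94 along [-91. -87. -80. -43.  18.] ac [-31.  23.]
0.086 185 along [-119. -117. -112.  -74.  -37.] ac [-40.  37.]
0.078 120 along [-116. -106.  -91.  -65.  -41.] ac [-43.  29.]
0.07 83 along [-110.  -99.  -83.  -73.  -55.] ac [-42.  22.]
0.062 56 along [-104. -102.  -85.  -70.  -64.] ac [-43.  30.]
0.054 42 along [-98. -95. -80. -67. -64.] ac [-43.  23.]
0.046 18 along [-94. -92. -82. -76. -72.] ac [-43.  25.]
0.038 8 along [-89. -88. -86. -82. -81.] ac [-43.  17.]
0.03 10 along [-83. -83. -80. -78. -74.] ac [-43.  36.]
0.022 1 along [-77. -77. -77. -77. -77.] ac [-42. -42.]
0.006 1 along [-73. -73. -73. -73. -73.] ac [-19. -19.]
```

View pics/c4.png

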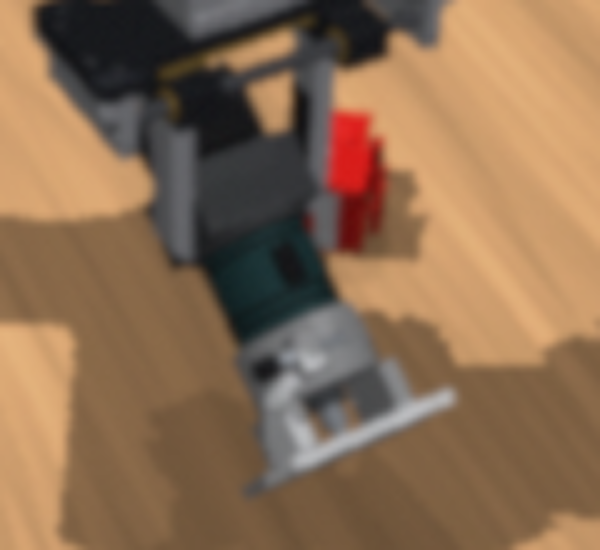

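The plate is tilted, with the trimmer axis about 37° above horizontal and the lower edge about 20 mm up. I'll lower until that edge touches the bench, ease the grip, then repeat the arc.

Emit:
step_arm:
  plan:
    - {"claw": -1, "translation": [0, 0, 8], "roll": 0}
    - {"claw": -1, "translation": [0, 0, 14], "roll": 0}
    - {"claw": -1, "translation": [0, 0, 18], "roll": 0}
    - {"claw": -1, "translation": [0, 0, 20], "roll": 0}
    - {"claw": -1, "translation": [0, 0, 22], "roll": 0}
    - {"claw": -1, "translation": [0, 0, 24], "roll": 0}

```text
time_s: 5.48
ee_pos: [0.5264, -0.118, 0.0901]
ee_rot: [0.998, 0.058, -0.0, -0.001]
contact_force: [-2.7, 6.4, 5.2]
finger_gap: 0.639
```

Emit:
step_arm:
  plan:
    - {"claw": -1, "translation": [0, 0, 0], "roll": 0}
    - {"claw": -1, "translation": [0, 5, -2], "roll": 0}
    - {"claw": -1, "translation": [0, 10, -5], "roll": 0}
    - {"claw": -1, "translation": [0, 15, -8], "roll": 0}
    - {"claw": -1, "translation": [0, 20, -11], "roll": 0}
    - {"claw": -1, "translation": [0, 25, -13.5], "roll": 0}
    - {"claw": -1, "translation": [0, 30, -15.5], "roll": 0}
    - {"claw": -1, "translation": [0, 30, -15.5], "roll": 0}
  grip_force: 6

```text
time_s: 6.15
ee_pos: [0.5302, -0.1499, 0.1053]
ee_rot: [0.998, 0.057, 0.001, 0.001]
contact_force: [-0.2, 2.0, -0.8]
finger_gap: 0.642
```

```bash
cat >> h.py <<'E'
def tilt(save):
    im,d=shot('side',save); s=read_state(); al,ac,h=plane(save,0,s['ee_pos'])
    m=(ac>-.05)&(h<.1)
    for hh in np.arange(.1,0,-.008):
        k=(h>=hh-.008)&(h<hh)
        if k.sum(): print(round(hh,3),k.sum(),(1000*np.percentile(al[k],[0,50,100])).round(),(1000*np.percentile(ac[k],[0,100])).round())
    go(*arc(90))
E
python3 -c "
from h import *
tilt('s4')"
```

```text
0.1 111 [-67. -35.  41.] [-32.  22.]
0.092 189 [-75. -50.  26.] [-41.  21.]
0.084 146 [-78. -56.  -9.] [-42.  23.]
0.076 92 [-74. -59. -10.] [-31.  25.]
0.068 68 [-76. -66. -25.] [-32.  28.]
0.06 114 [-103.  -76.  -34.] [-43.  39.]
0.052 179 [-101.  -87.  -42.] [-43.  39.]
0.044 85 [-92. -71. -45.] [-43.  37.]
0.036 66 [-84. -69. -40.] [-44.  37.]
0.028 41 [-76. -62. -45.] [-44.  22.]
0.02 20 [-68. -59. -52.] [-44.  21.]
0.012 14 [-56. -52. -46.] [-43.  17.]
t 6.2 pos [ 0.5302 -0.1495  0.1051] trans [ -2.3 -29.4  -3.9] roll 0.27 F [-1.   1.6  0.1] gap 59.8 tilt [ 0.002 -0.001 -1.   ]
```

Emit:
step_arm:
  plan:
    - {"claw": -1, "translation": [0, 8, -2], "roll": 0}
    - {"claw": -1, "translation": [0, 16, -4], "roll": 0}
    - {"claw": -1, "translation": [0, 24, -6], "roll": 0}
    - {"claw": -1, "translation": [0, 32, -7], "roll": 0}
    - {"claw": -1, "translation": [0, 40, -7.5], "roll": 0}
    - {"claw": -1, "translation": [0, 48, -7.5], "roll": 0}
    - {"claw": -1, "translation": [0, 54, -7], "roll": 0}
    - {"claw": -1, "translation": [0, 54, -7], "roll": 0}

```text
time_s: 6.87
ee_pos: [0.5365, -0.2044, 0.1121]
ee_rot: [0.998, 0.057, 0.001, 0.001]
contact_force: [0.5, -0.3, 5.3]
finger_gap: 0.64
```

```bash
python3 -c "
from h import *
tilt('s5')"
```

```text
0.1 74 [-24. -16.  10.] [-28.  22.]
0.092 79 [-26. -18.  13.] [-28.  20.]
0.084 149 [-46. -25.  15.] [-39.  23.]
0.076 151 [-50. -35.  16.] [-42.  26.]
0.068 87 [-50. -28.  12.] [-41.  25.]
0.06 47 [-43. -35.  -1.] [-32.  25.]
0.052 43 [-40. -34.  -5.] [-33.  30.]
0.044 47 [-45. -38.  -5.] [-33.  30.]
0.036 239 [-63. -53.   5.] [-43.  41.]
0.028 182 [-60. -38.  -0.] [-44.  41.]
0.02 61 [-35. -20.  -3.] [-43.  21.]
0.012 32 [-99.  -4.   7.] [-44. -17.]
t 6.92 pos [ 0.5364 -0.2037  0.1121] trans [ -2.4 -84.    2.9] roll 0.25 F [-0.1  0.4  5.3] gap 59.8 tilt [ 0.002 -0.002 -1.   ]
```

Emit:
step_arm:
  plan:
    - {"claw": -1, "translation": [0, 6, 0], "roll": 0}
    - {"claw": -1, "translation": [0, 12, 0], "roll": 0}
    - {"claw": -1, "translation": [0, 18, 0], "roll": 0}
    - {"claw": -1, "translation": [0, 24, 0.5], "roll": 0}
    - {"claw": -1, "translation": [0, 30, 1], "roll": 0}
    - {"claw": -1, "translation": [0, 30, 1], "roll": 0}

```text
time_s: 7.42
ee_pos: [0.5386, -0.2327, 0.109]
ee_rot: [0.998, 0.057, -0.001, -0.0]
contact_force: [1.9, 0.7, -3.3]
finger_gap: 0.636
```

```bash
python3 -c "
from h import *
tilt('s6')
im=cv2.imread('pics/s6.png'); cv2.imwrite('pics/c6.png',cv2.resize(im[150:290,230:370],None,fx=4,fy=4,interpolation=cv2.INTER_CUBIC))"
```

```text
0.1 49 [-15.  -7.   3.] [-24.  19.]
0.092 57 [-16.  -6.  22.] [-28.  17.]
0.084 68 [-14.  -8.  23.] [-29.  16.]
0.076 130 [-30. -12.  23.] [-30.  28.]
0.068 142 [-33. -20.  34.] [-41.  19.]
0.06 91 [-34. -16.  21.] [-41.  24.]
0.052 45 [-31. -12.  19.] [-33.  23.]
0.044 33 [-25. -10.  13.] [-32.  28.]
0.036 53 [-21. -11.  25.] [-34.  29.]
0.028 91 [-38. -21.  25.] [-39.  39.]
0.02 334 [-38. -23.  23.] [-44.  41.]
0.012 76 [-17.  14.  34.] [-44.  10.]
t 7.47 pos [ 0.5385 -0.2322  0.1092] trans [  -1.2 -112.6    0.3] roll 0.25 F [ 0.9  0.5 -3.7] gap 60.3 tilt [-0.002  0.001 -1.   ]
```

View pics/c6.png

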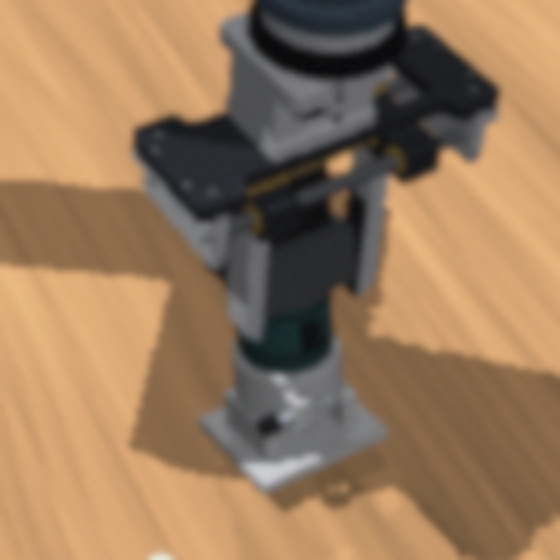

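The trimmer is almost upright, about 10° short.

Emit:
step_arm:
  plan:
    - {"claw": -1, "translation": [0, 5, 0.5], "roll": 0}
    - {"claw": -1, "translation": [0, 10, 1.5], "roll": 0}
    - {"claw": -1, "translation": [0, 15, 2.5], "roll": 0}
    - {"claw": -1, "translation": [0, 19, 3.5], "roll": 0}
    - {"claw": -1, "translation": [0, 19, 3.5], "roll": 0}

```text
time_s: 7.88
ee_pos: [0.5407, -0.2512, 0.1058]
ee_rot: [0.998, 0.057, -0.001, -0.0]
contact_force: [-0.0, 0.6, -6.6]
finger_gap: 0.638
```

```bash
python3 -c "
from h import *
tilt('s7')"
```

```text
0.1 52 [-9. -1. 38.] [-24.  16.]
0.092 43 [-9.  0.  6.] [-23.  16.]
0.084 50 [-7.  3. 36.] [-29.  19.]
0.076 71 [-9.  1. 34.] [-29.  19.]
0.068 126 [-21.  -2.  42.] [-32.  26.]
0.06 120 [-22. -10.  31.] [-41.  17.]
0.052 84 [-22.  -8.  28.] [-41.  19.]
0.044 39 [-14.   4.  27.] [-32.  21.]
0.036 50 [-10.   9.  41.] [-33.  29.]
0.028 41 [-6.  1. 38.] [-33.  29.]
0.02 55 [-20.  -4.  39.] [-42.  38.]
0.012 398 [-71.  -6.  53.] [-44.  41.]
t 7.93 pos [ 0.5408 -0.2509  0.106 ] trans [  -1.2 -131.4   -2.9] roll 0.28 F [ 0.7  0.7 -7. ] gap 59.9 tilt [-0.002  0.001 -1.   ]
```

Emit:
step_arm:
  plan:
    - {"claw": -1, "translation": [0, 0, 1], "roll": 0}
    - {"claw": -1, "translation": [0, 0, 2], "roll": 0}
    - {"claw": -1, "translation": [0, 0, 3], "roll": 0}
    - {"claw": -1, "translation": [0, 0, 3], "roll": 0}

```text
time_s: 8.27
ee_pos: [0.5419, -0.252, 0.1054]
ee_rot: [0.998, 0.058, 0.001, 0.002]
contact_force: [-3.4, -3.2, 3.5]
finger_gap: 0.636
```

Emit:
step_arm:
  plan:
    - {"claw": 0.6, "translation": [0, 0, 0], "roll": 0}
    - {"claw": 1, "translation": [0, 0, 0], "roll": 0}
    - {"claw": 1, "translation": [0, 0, 0], "roll": 0}
    - {"claw": 1, "translation": [0, 0, 0], "roll": 0}
    - {"claw": 1, "translation": [0, 0, 0], "roll": 0}
    - {"claw": 1, "translation": [0, 0, 0], "roll": 0}

```text
time_s: 8.77
ee_pos: [0.5414, -0.2505, 0.1036]
ee_rot: [0.998, 0.058, 0.0, -0.0]
contact_force: [0.1, -0.3, 0.2]
finger_gap: 0.993
```

```bash
python3 -c "
from h import *
tilt('s8')"
```

```text
0.1 62 [-15.  -8.  21.] [-29.  15.]
0.092 61 [-16.  -5.  21.] [-29.  17.]
0.084 51 [-15.  -3.  22.] [-30.  14.]
0.076 50 [-12.  -5.  19.] [-29.  23.]
0.068 88 [-15.  -5.  22.] [-31.  27.]
0.06 106 [-25. -11.  26.] [-41.  25.]
0.052 111 [-27. -15.  24.] [-41.  18.]
0.044 55 [-26.  -6.  23.] [-42.  20.]
0.036 45 [-16.   4.  37.] [-33.  28.]
0.028 42 [-7.  9. 39.] [-33.  30.]
0.02 38 [-8.  7. 39.] [-34.  28.]
0.012 301 [-21.  -6.  52.] [-44.  41.]
t 8.82 pos [ 0.5414 -0.2506  0.1037] trans [  -1.8 -131.2   -5.3] roll 0.3 F [ 0.4 -0.4  0.4] gap 93.6 tilt [ 0.  0. -1.]
```

Emit:
step_arm:
  plan:
    - {"claw": 1, "translation": [0, 0, -25], "roll": 0}
    - {"claw": 1, "translation": [0, 0, -60], "roll": 0}
    - {"claw": 1, "translation": [0, 0, -100], "roll": 0}
    - {"claw": 1, "translation": [0, 0, -130], "roll": 0}
    - {"claw": 1, "translation": [0, -40, -140], "roll": 0}
    - {"claw": 1, "translation": [0, -80, -140], "roll": 0}
    - {"claw": 1, "translation": [0, -120, -140], "roll": 0}
    - {"claw": 1, "translation": [0, -160, -140], "roll": 0}

```text
time_s: 9.48
ee_pos: [0.5226, -0.0903, 0.2441]
ee_rot: [0.998, 0.057, 0.0, 0.0]
contact_force: [0.3, 0.4, -0.1]
finger_gap: 0.998
```

```bash
python3 - <<'E'
from h import *
im,d=shot('top','t9'); im2,d2=shot('side','s9')
a=cv2.resize(im[120:240,250:370,::-1],None,fx=3.3,fy=3.3,interpolation=cv2.INTER_CUBIC)
b=cv2.resize(im2[150:270,230:350,::-1],None,fx=3.3,fy=3.3,interpolation=cv2.INTER_CUBIC)
cv2.imwrite('pics/c9.png',np.hstack([a,b]))
for n,dd in(('top',d),('side',d2)):
    p=cloud(n,dd).reshape(-1,3); m=(dd.ravel()>0)&(abs(p[:,0]-.54)<.08)&(abs(p[:,1]+.235)<.07)
    p=p[m]
    for lo,hi in((.007,.03),(.114,.146),(.141,.151),(.154,.182),(.182,.195)):
        k=p[(p[:,2]>lo)&(p[:,2]<hi)]
        if len(k)>8:
            r=cv2.minAreaRect(k[:,:2].astype(np.float32)); print(n,lo,len(k),np.round(r[0],4),np.round(r[1],4),round(r[2],1),k[:,2].max().round(4))
go(.54,-.235,.2)
E
```

```text
top 0.007 23 [ 0.524  -0.2361] [0.0858 0.0275] 62.1 0.0297
top 0.114 51 [ 0.5398 -0.2447] [0.0592 0.0427] 7.2 0.146
top 0.141 48 [ 0.5328 -0.2581] [0.0349 0.0716] 60.9 0.151
top 0.154 36 [ 0.5161 -0.2443] [0.0123 0.0304] 30.1 0.1819
top 0.182 214 [ 0.5326 -0.2476] [0.0342 0.0548] 53.9 0.1911
side 0.007 153 [ 0.5275 -0.2531] [0.0549 0.0935] 60.1 0.03
side 0.114 523 [ 0.5377 -0.2348] [0.0616 0.063 ] 6.7 0.146
side 0.141 240 [ 0.5375 -0.2352] [0.0611 0.0606] 6.4 0.1509
side 0.154 316 [ 0.5372 -0.2414] [0.0449 0.0601] 82.0 0.182
side 0.182 343 [ 0.5378 -0.2359] [0.0567 0.049 ] 5.6 0.1894
t 9.58 pos [ 0.5223 -0.0873  0.2439] trans [ -0.2 148.8  43.7] roll 0.62 F [-0.4  0.6  1. ] gap 94.1 tilt [ 0.     0.001 -1.   ]
```

View pics/c9.png

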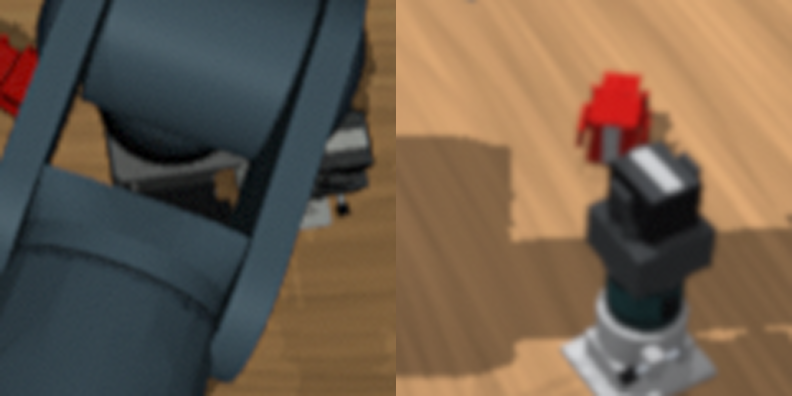

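The view shows the trimmer standing with its pack seated. The pack's centre is at about (0.5377, -0.2355), yaw about 6°. I'll move over it and descend.

```bash
python3 -c "
from h import *
go(.5377,-.2353,.153,6.2)"
```

```text
t 9.58 pos [ 0.5223 -0.0873  0.2439] trans [ -2.6 148.9  90.7] roll 0.72 F [-0.4  0.6  1. ] gap 94.1 tilt [ 0.     0.001 -1.   ]
```

Emit:
step_arm:
  plan:
    - {"claw": 1, "translation": [0, 35, 0], "roll": 0}
    - {"claw": 1, "translation": [-1, 72, 0], "roll": 0.5}
    - {"claw": 1, "translation": [-2, 108, 0], "roll": 0.5}
    - {"claw": 1, "translation": [-2.5, 135, 0], "roll": 0.5}
    - {"claw": 1, "translation": [-2.5, 149, 10], "roll": 0.5}
    - {"claw": 1, "translation": [-2.5, 149, 30], "roll": 0.5}
    - {"claw": 1, "translation": [-2.5, 149, 35], "roll": 0.5}
    - {"claw": 1, "translation": [-2.5, 149, 35], "roll": 0.5}

```text
time_s: 10.25
ee_pos: [0.5362, -0.2391, 0.2058]
ee_rot: [0.999, 0.053, -0.002, -0.002]
contact_force: [0.5, 0.9, -0.1]
finger_gap: 1.0
```

```bash
python3 -c "
from h import *
go(.5377,-.2353,.153,6.2)"
```

```text
t 10.25 pos [ 0.5362 -0.2391  0.2058] trans [ 2.1 -3.4 52.8] roll -0.11 F [ 0.5  0.9 -0.1] gap 94.0 tilt [-0.004  0.003 -1.   ]
```

Emit:
step_arm:
  plan:
    - {"claw": 1, "translation": [2, -3, 5], "roll": 0}
    - {"claw": 1, "translation": [2, -3, 20], "roll": 0}
    - {"claw": 1, "translation": [2, -3, 35], "roll": 0}
    - {"claw": 1, "translation": [2, -3, 47], "roll": 0}
    - {"claw": 1, "translation": [2, -3, 53], "roll": 0}
    - {"claw": 1, "translation": [2, -3, 53], "roll": 0}
    - {"claw": 1, "translation": [2, -3, 53], "roll": 0}

```text
time_s: 10.83
ee_pos: [0.5395, -0.2367, 0.1561]
ee_rot: [0.999, 0.053, 0.0, 0.0]
contact_force: [0.7, 0.2, 0.4]
finger_gap: 1.001
```

```bash
python3 -c "
from h import *
go(.5377,-.2353,.153,6.2)
im,d=shot('side','s10')
p=cloud('side',d).reshape(-1,3); m=(d.ravel()>0)&(abs(p[:,0]-.54)<.08)&(abs(p[:,1]+.235)<.07)&(p[:,2]>.114)&(p[:,2]<.145);k=p[m]
print(cv2.minAreaRect(k[:,:2].astype(np.float32)))"
```

```text
t 10.83 pos [ 0.5395 -0.2367  0.1561] trans [-1.7 -1.6  3.1] roll -0.07 F [0.7 0.2 0.4] gap 94.1 tilt [ 0. -0. -1.]
((0.5374288558959961, -0.2353050410747528), (0.06116588041186333, 0.062222834676504135), 6.7622575759887695)
```

Emit:
step_arm:
  plan:
    - {"claw": 1, "translation": [-1.5, -1, 2], "roll": 0}
    - {"claw": 0.4, "translation": [-1.5, -1, 2], "roll": 0}
    - {"claw": -1, "translation": [-1.5, -1, 2], "roll": 0}
    - {"claw": -1, "translation": [-1.5, -1, 2], "roll": 0}
    - {"claw": -1, "translation": [-1.5, -1, 2], "roll": 0}
    - {"claw": -1, "translation": [-1.5, -1, 2], "roll": 0}
    - {"claw": -1, "translation": [-1.5, -1, 2], "roll": 0}
    - {"claw": -1, "translation": [-1.5, -1, 2], "roll": 0}
  grip_force: 30

```text
time_s: 11.55
ee_pos: [0.538, -0.2361, 0.154]
ee_rot: [0.999, 0.053, 0.0, 0.0]
contact_force: [1.3, -0.0, 1.0]
finger_gap: 0.543
```

Emit:
step_arm:
  plan:
    - {"claw": -1, "translation": [0, 0, 0], "roll": 0}
    - {"claw": -1, "translation": [0, 0, 0], "roll": 0}
    - {"claw": -1, "translation": [0, 0, 0], "roll": 0}
    - {"claw": -1, "translation": [0, 0, 0], "roll": 0}

```text
time_s: 11.88
ee_pos: [0.5385, -0.2362, 0.1546]
ee_rot: [0.999, 0.053, 0.001, 0.0]
contact_force: [3.4, 1.4, 4.1]
finger_gap: 0.452
```

Emit:
step_arm:
  plan:
    - {"claw": -1, "translation": [0, 0, 0], "roll": 0}
    - {"claw": -1, "translation": [0, 0, -1], "roll": 0}
    - {"claw": -1, "translation": [0, 0, -2], "roll": 0}
    - {"claw": -1, "translation": [0, 0, -3], "roll": 0}

```text
time_s: 12.22
ee_pos: [0.5367, -0.2358, 0.1554]
ee_rot: [0.999, 0.053, -0.001, -0.0]
contact_force: [2.3, -0.4, -3.0]
finger_gap: 0.447
```

```bash
python3 - <<'E'
from h import *
go(.5377,-.2353,.153,6.2)
im2,d2=shot('side','s11')
cv2.imwrite('pics/c11.png',cv2.resize(im2[150:270,230:350,::-1],None,fx=5,fy=5,interpolation=cv2.INTER_CUBIC))
E
```

```text
t 12.22 pos [ 0.5367 -0.2358  0.1554] trans [ 1.  -0.3  2.4] roll -0.09 F [ 2.3 -0.4 -3. ] gap 42.0 tilt [-0.002  0.001 -1.   ]
```

View pics/c11.png

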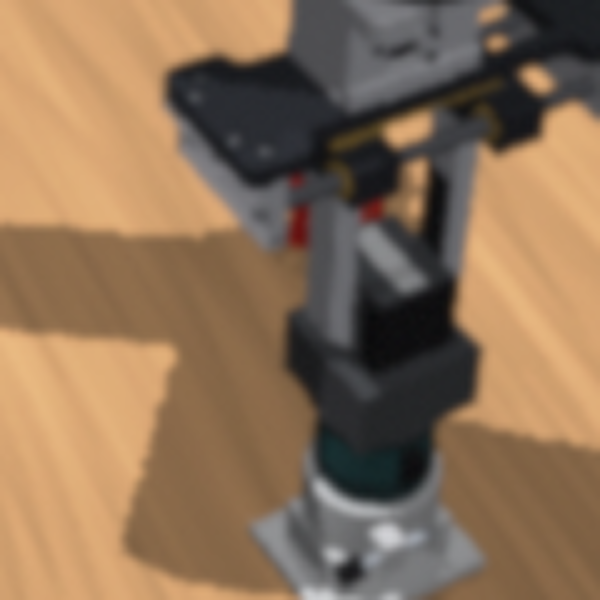

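The fingers hold the catches on both sides. I'll lift slowly and watch the force for any sign of the trimmer coming up with the pack.

Emit:
step_arm:
  plan:
    - {"claw": -1, "translation": [0, 0, -2], "roll": 0}
    - {"claw": -1, "translation": [0, 0, -4], "roll": 0}
    - {"claw": -1, "translation": [0, 0, -6], "roll": 0}
    - {"claw": -1, "translation": [0, 0, -8], "roll": 0}
    - {"claw": -1, "translation": [0, 0, -8], "roll": 0}

```text
time_s: 12.68
ee_pos: [0.5378, -0.2361, 0.1652]
ee_rot: [0.999, 0.053, 0.0, 0.0]
contact_force: [1.9, 0.5, -1.4]
finger_gap: 0.443
```

```bash
cat >> h.py <<'E'
def chk(save):
    go(.5377,-.2353,.153,6.2)
    im,d=shot('side',save)
    p=cloud('side',d).reshape(-1,3); m=(d.ravel()>0)&(abs(p[:,0]-.54)<.08)&(abs(p[:,1]+.235)<.09)
    p=p[m]; k=p[(p[:,2]>.114)&(p[:,2]<.145)]; print(cv2.minAreaRect(k[:,:2].astype(np.float32)))
    print(np.histogram(p[:,2],np.arange(0,.3,.004))[0].tolist())
E
python3 -c "
from h import *
chk('s12')"
```

```text
t 12.68 pos [ 0.5378 -0.2361  0.1652] trans [-0.1 -0.8 12.2] roll -0.1 F [ 1.9  0.5 -1.4] gap 41.6 tilt [ 0. -0. -1.]
((0.5372222661972046, -0.23553963005542755), (0.06195534020662308, 0.06293400377035141), 5.693774223327637)
[759, 285, 28, 20, 20, 14, 25, 32, 16, 24, 32, 50, 59, 50, 62, 68, 24, 34, 24, 25, 30, 32, 28, 32, 27, 11, 3, 32, 41, 51, 50, 54, 51, 51, 54, 105, 225, 6, 0, 6, 29, 35, 32, 34, 50, 39, 46, 50, 101, 239, 26, 27, 28, 31, 39, 26, 33, 30, 36, 29, 20, 20, 12, 7, 7, 19, 58, 74, 125, 228, 103, 173, 47, 54]
```

The pack is up about 10 mm and the head has not moved. I'll continue the lift.

Emit:
step_arm:
  plan:
    - {"claw": -1, "translation": [0, 0, -4], "roll": 0}
    - {"claw": -1, "translation": [0, 0, -8], "roll": 0}
    - {"claw": -1, "translation": [0, 0, -12], "roll": 0}
    - {"claw": -1, "translation": [0, 0, -16], "roll": 0}
    - {"claw": -1, "translation": [0, 0, -20], "roll": 0}
    - {"claw": -1, "translation": [0, 0, -25], "roll": 0}
    - {"claw": -1, "translation": [0, 0, -30], "roll": 0}
    - {"claw": -1, "translation": [0, 0, -36], "roll": 0}

```text
time_s: 13.4
ee_pos: [0.5373, -0.2361, 0.2011]
ee_rot: [0.999, 0.053, -0.001, -0.0]
contact_force: [-0.1, -0.6, -2.2]
finger_gap: 0.447
```

Emit:
step_arm:
  plan:
    - {"claw": -1, "translation": [0, 0, -6], "roll": 0}
    - {"claw": -1, "translation": [0, 0, -14], "roll": 0}
    - {"claw": -1, "translation": [0, 0, -24], "roll": 0}
    - {"claw": -1, "translation": [0, 0, -36], "roll": 0}
    - {"claw": -1, "translation": [0, 0, -48], "roll": 0}
    - {"claw": -1, "translation": [0, 0, -60], "roll": 0}
    - {"claw": -1, "translation": [0, 0, -70], "roll": 0}
    - {"claw": -1, "translation": [0, 0, -74], "roll": 0}

```text
time_s: 14.07
ee_pos: [0.5384, -0.2365, 0.2775]
ee_rot: [0.999, 0.053, 0.001, 0.001]
contact_force: [-0.2, 0.2, -1.5]
finger_gap: 0.447
```

Emit:
step_arm:
  plan:
    - {"claw": -1, "translation": [0, 0, 0], "roll": 0}
    - {"claw": -1, "translation": [0, 0, 0], "roll": 0}
    - {"claw": -1, "translation": [0, 0, 0], "roll": 0}
    - {"claw": -1, "translation": [0, 0, 0], "roll": 0}
    - {"claw": -1, "translation": [0, 0, 0], "roll": 0}
    - {"claw": -1, "translation": [0, 0, 0], "roll": 0}

```text
time_s: 14.57
ee_pos: [0.5375, -0.2359, 0.2742]
ee_rot: [0.999, 0.053, -0.0, -0.0]
contact_force: [0.5, 0.0, -1.6]
finger_gap: 0.442
```

```bash
python3 -c "
from h import *
chk('s13')
im=cv2.imread('pics/s13.png'); cv2.imwrite('pics/c13.png',cv2.resize(im[110:270,210:410],None,fx=3.7,fy=3.7,interpolation=cv2.INTER_CUBIC))"
```

```text
t 14.57 pos [ 0.5375 -0.2359  0.2742] trans [  0.4  -0.5 121.2] roll -0.09 F [ 0.5  0.  -1.6] gap 41.5 tilt [-0.001  0.001 -1.   ]
((0.5375896692276001, -0.23498517274856567), (0.06166965514421463, 0.06420548260211945), 5.943939685821533)
[783, 270, 25, 19, 19, 22, 25, 26, 21, 21, 31, 52, 58, 47, 59, 74, 23, 32, 26, 33, 25, 29, 31, 37, 23, 10, 6, 36, 79, 71, 66, 70, 73, 82, 75, 149, 313, 1, 0, 0, 0, 0, 0, 0, 0, 0, 0, 0, 0, 0, 0, 0, 0, 0, 0, 0, 0, 9, 26, 27, 32, 35, 58, 27, 22, 4, 13, 30, 38, 46, 46, 60, 52, 66]
```

View pics/c13.png

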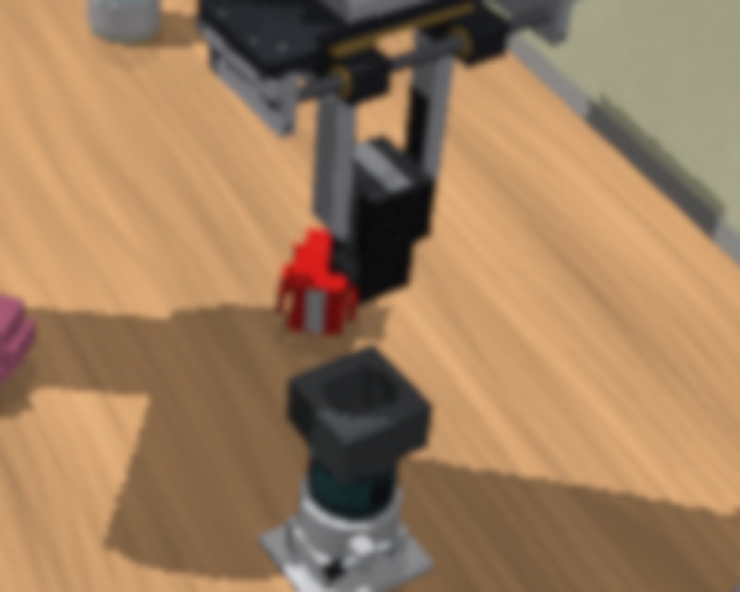

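The trimmer stands with its socket empty, and the pack hangs pinched with its stem bottom at about 0.23 m, which is about 8 cm above the head. I'll hand in.

```bash
python3 -c "
from h import *
print(manip.sign_off())"
```

```text
the job is handed in; nothing more can be done
None
```

The trimmer is standing on its base plate, and the arm is holding the pack above it by its pinched catches. I handed the job in at about 14.6 s of the 48 s allowed.

**How it went:** I gripped the head across its flat sides and tipped the trimmer up. On the first pass it lifted off the bench and hung at about 37° in the 15 N grip instead of turning. I set its lower edge back on the bench, eased the grip to 6 N and rolled it upright. Then I pinched both catches at 30 N and drew the pack straight up.

**Last checks:**
- **Trimmer:** it stands with its socket empty, and the head did not move measurably during the pull.
- **Pack:** the bottom of its stem is at about 0.23 m, roughly 8 cm above the trimmer's top. The measured load of 1.6 N is close to the pack's weight of about 1.9 N.
- **Disagreement:** the finger opening read about 42 mm, against the 45 mm given for fully pinched catches. The pack came free and is held steadily, and I did not find the cause.
- **Bystanders:** nothing on the path touched them as far as I could see. I did not re-measure the glue bottle, jar and hammer at the end.

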